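Close the gift box drawer and hold the box in the pump clamp

ROBOT

A 6-joint arm with a two-finger parallel gripper is mounted at the origin on the work surface. World frame = base frame: x ahead of the robot, y to its left, z up, the work surface at z = 0. Lengths are in m, angles in rad, forces in N, time in s.
With the tool pointing down it reaches from about 0.325 to 0.85 m from the base axis. Payload 4.4 kg.
Tool frame: the origin (TCP) lies between the finger pads; the fingertips stand 14 mm ahead of it and the grasp point (between the pads) lies 5 mm behind it; x points along the fingers, y is the direction in which the jaws open and shut, and the axes are right-handed (so a half turn about x gives the same grasp; the last joint's range is limited). The gripper opens to 94 mm and grips with 3 to 60 N. Pads are 16 mm wide; open, the fingers measure 119 mm over their backs; the gripper's body (75 mm by 177 mm) begins 78 mm behind the grasp point.
Start: joints at [0.961, 0.207, 1.542, -0, 1.393, -0.15], TCP at [0.255, 0.515, 0.197] pointing down, gripper open.
Joint ranges: [-2.73, 2.73], [-0.86, 2.22], [0.23, 2.46], [-1.11, 4.25], [0.08, 2.63], [-2.82, 2.82]. Speed limits (rad/s): [2.79, 2.79, 3.14, 3.14, 3.14, 3.14].

INTERFACE

Orientations are given as a unit quaternion [w, x, y, z].
In Python, from plant import reach, move_l, move_joints, gripper_to, hold, inverse_kinematics, get_state, get_image, MotionError, close_job gives the robot as it stands. The module is installed in compiled form; this text tells all that it offers. Calls block until the motion is done:
- reach(position, orientation): joint-space move of the TCP to a pose.
- move_l(position, max_speed=0.15, orientation=None, guard=None): straight line of the TCP; orientation=None keeps the orientation; max_speed is the mean speed in m/s. With guard (N) it stops when the force on the tool has changed by that much, and returns True; else False.
- move_joints(angles): joint-space move.
- gripper_to(opening, squeeze=None): finger opening in m; squeeze is the grip in N (None keeps the last); returns when the fingers have stopped.
- hold(seconds).
- inverse_kinematics(position, orientation): joint angles nearest the present ones, or None.
- get_state(): the state.
- get_image(name): name is "scene" or "side" or "wrist"; returns a dict with "pixels" (400x640x3 uint8, blue, green, red), "range_z" (400x640 float32, m along the optical axis (not along the pixel's ray), 0 where there is no reading), "fx", "fy", "cx", "cy" (pixels), "camera_from_world" (4x4, takes a point from world to camera coordinates). Camera axes: x right, y down, z forward; pixel columns grow to the right and rows downward; lengths in m; the calibration is good to about 2 mm. A picture is of the moment at which its call begins.
A pose or a line that the arm cannot do raises MotionError and nothing moves.
- close_job(): hands the job in, once; it reports no verdict.
The state is a dict: "clock": time; "joint_positions": joint angles; "qvel": joint speeds; "effort": joint torques, N m; "position": TCP position; "tcp_rot": TCP orientation; "ft_force": force on the tool from outside, world axes, zero at the start; "ft_torque": the same for the moment, N m; "opening": finger opening in m.
Only numpy, scipy, OpenCV 4.12 (cv2) and the standard library are available. Lean on these libraries where they do the work, as an engineer would, in place of code of your own. Each camera call takes 0.05 s, during which the arm holds its last target.

TASK

First push the gift box's open drawer fully home until it clicks and its front panel sits against the box. Then pump the orange trigger of the green bench clamp against its black grip until the pad closes on the box and the plunger's white band has gone into the jaw while green still shows, never so hard that only red is left: that crushes the box. Move the jaw by the trigger only, leave everything else on the table alone, and finish still squeezing the trigger, with the pad pressing on the box.

Things in the scene. Friction and masses are not known exactly. Their poses are not given: they have to be found in the camera images.
- jig: fixed plywood press jig (base 165 x 490 x 12 mm) with the clamp and the box's nest. Origin: under the base, at table height. +x: the way the drawer is pushed home; +y: the way the pad advances, from clamp to box. Rod, jaw, pad, grip and trigger lie along its y axis at x = 0. The nest has a wooden fence 68 mm high up to 8 mm behind the box (+x) and a stop 72 mm high beside it (+y).
- box_mid (a point): centre of the loose kraft-brown drawer-style gift box (sleeve 130 mm along x, 100 mm along y, 62 mm high, round red-green seal on top) standing in the nest on the 12 mm base. Axes within 0.03 rad of the jig's; the drawer opens on its -x side.
- drawer_front (a point): centre of the outer face of the gift box drawer's brown front panel (100 mm wide, 61 mm high, 10 mm thick, centre 43 mm above the table, top at 73.5 mm, level with the sleeve's top). Same axes as box_mid; push it along +x. When fully home the panel's back rests against the sleeve's front edges and this point is 75 mm from box_mid.
- tray (a joint): how far the drawer stands open, m: 0 = fully home against its stop, starts 0.03 to 0.06. It slides with about 1 N; from about 7 mm open a sprung catch resists with some 3 to 6 N, and from about 3 mm the catch snaps it home.
- grip_mid (a point): point in the middle of the clamp's fixed black grip, 140 mm above the table. The grip is an upright post 24 mm (jig x) by 18 mm (jig y), its top 165 mm above the table, on the green clamp body, which is 73 mm high; nothing near it but the trigger is higher than 75 mm.
- trigger_mid (a point): point in the middle of the orange trigger, 140 mm above the table: an upright post 22 mm (jig x) by 14 mm (jig y), top at 165 mm. Released, it stands 40 mm behind the grip (jig -y, centre to centre); squeezed, it slides straight towards the grip, which stays fixed. Over the outer faces the two measure 56 mm released, 42 mm fully squeezed.
- trigger (a joint): travel of the trigger towards the grip, m: 0 released, 0.014 fully squeezed. A spring (3 to 5 N) returns it. Squeezed, it carries rod, jaw and pad forward one to one after up to 6 mm of free play; this takes about 6 N more plus the force at the pad, so allow the fingers 25 N. Ratchet teeth are 6 mm apart: on release the jaw stays, but for a slip back of up to 6 mm.
- jaw (a joint): advance of the clamp's green jaw block with its rod, m, towards the box (starts 0.004 to 0.022; travel 0.07). It is not to be pushed by hand.
- pad_face (a point): centre of the front face of the clamp's round black rubber pad (36 mm across, 45 mm above the table), which presses on the side of the box that faces jig -y. Starts roughly 15 to 40 mm short of the box.
- pad (a joint): how far the pad's plunger has been pressed back into the green jaw block by its spring (600 N/m), m: 0 free, 0.025 bottomed. The plunger carries a gauge, from the jaw block towards the pad: white 5 mm, green 12 mm, red 8 mm; bands go into the block as the spring gives (white gone at 0.005, green gone at 0.017).
- tape_roll: bystander: white tape roll, ring 96 across, 48 high mm, origin at the centre of its underside; leave it alone.
- twine_spool: bystander: black spool 52 across, 70 high mm, origin at the centre of its underside; leave it alone.
- mug: bystander: blue mug 80 across, 90 high mm, origin at the centre of its underside; leave it alone.
- seal_pack: bystander: red pack of seals 60 x 60 x 22 mm, origin at the centre of its underside; leave it alone.
- small_carton: bystander: small loose carton 100 x 130 x 70 mm, origin at the centre of its underside; leave it alone.
- candle_tin: bystander: aluminium tin 60 across, 45 high mm, origin at the centre of its underside; leave it alone.
- glue_jar: bystander: amber jar 56 across, 85 high mm, origin at the centre of its underside; leave it alone.
- nest_mid (a point): centre of the nest, where box_mid belongs (the box starts within 6 mm of it).
Mind the look-alikes: they are no part of the job. Leave any purple or turquoise look-alike of the part that bears box_mid alone.

How it is judged:
On the way, in this order (a step that is already met when the one before it is completed fails the run):
1. the drawer is fully home (value of joint tray below 0.002 m), for 0.2 s.
2. the trigger is squeezed by the fingers (value of joint trigger above 0.004 m and contact force between the fingers and trigger above 1 N), for 0.05 s.
3. the pad presses on the box, trigger squeezed (contact force between pad and giftbox above 1 N and contact force between the fingers and trigger above 1 N), for 0.2 s.
At the end, for the whole second after the job is handed in: The drawer is home within 2 mm; the pad presses on the box with more than 1.5 N and its plunger is pressed in by 3.5 to 18.5 mm; the fingers still push on the trigger (over 1 N) and keep it squeezed; the box stands flat, at rest and in its nest (within 15 mm) (value of joint tray below 0.002 m and value of joint pad between 0.0035 and 0.0185 m and contact force between pad and giftbox above 1.5 N and value of joint trigger above 0.001 m and contact force between the fingers and trigger above 1 N and horizontal distance between box_mid and nest_mid below 0.015 m and angle between box_mid's own z axis and vertical below 0.06 rad and linear speed of giftbox below 0.01 m/s); the arm keeps its last pose, push and grip.
It fails at once if the box is crushed: plunger pressed in by more than 21 mm (value of joint pad above 0.021 m).
It fails at once if jaw or pad is pushed by the robot itself (contact force between any of the fingers, the arm and jaw above 3 N).
It fails at once if the box is tipped (angle between box_mid's own z axis and vertical above 0.25 rad).
It fails at once if a bystander is disturbed (moved over 30 mm) (distance of any of tape_roll, twine_spool, mug, seal_pack, small_carton, candle_tin, glue_jar from where it was at the start of the episode above 0.03 m).
It also fails if it takes over 69 s, if anything falls off the work surface, if the arm or the gripper's body presses on something with over 40 N, if the wrist force passes 120 N, or if a joint passes its speed limit or range.

## Working session

There is one attempt and no reset: what is moved stays moved. The work goes in short steps, each a Python script; the robot and the scene stay as the last script left them, time stands still between calls to the robot, and variables do not carry over. Pictures are saved under pics/ and viewed, and the job is handed in when it is done.

```bash
mkdir -p pics
python3 - <<'E'
from plant import *
import cv2
s=get_state();print(s)
for n in("scene","side","wrist"):
    im=get_image(n);cv2.imwrite(f"pics/{n}0.png",im["pixels"])
    import pickle;pickle.dump(im,open(f"{n}0.pkl","wb"))
    print(n,im["fx"],im["cx"],im["cy"],im["camera_from_world"].round(3).tolist())
E
```

```text
{'clock': 0.0, 'joint_positions': array([ 9.60489350e-01,  2.07420652e-01,  1.54289474e+00,  1.35317331e-05,
        1.39349813e+00, -1.50488523e-01]), 'qvel': array([-1.10443349e-03, -6.65107597e-05,  9.14785378e-04,  5.50203172e-04,
       -6.93056412e-04, -3.44713321e-04]), 'effort': array([ 1.17728370e-03, -3.70863390e+01, -2.81423503e+01,  6.99885841e-02,
        3.59691284e-02, -2.06261693e-04]), 'position': array([0.25471288, 0.51461346, 0.19581855]), 'tcp_rot': array([ 0.68820422,  0.16041537,  0.68879603, -0.16187   ]), 'ft_force': array([ 0.09525213,  0.27815932, -0.52194567]), 'ft_torque': array([ 0.0417294 , -0.00770663, -0.01955524]), 'opening': 0.09394632801700917}
scene 437.2635250256426 320.05110465509216 201.03313506131272 [[0.812, 0.583, 0.008, -0.363], [0.504, -0.695, -0.513, -0.234], [-0.293, 0.421, -0.858, 1.743], [0.0, 0.0, 0.0, 1.0]]
side 456.9133590625228 320.81793508651293 194.64024782149687 [[-0.768, -0.64, 0.007, 0.309], [-0.329, 0.386, -0.862, 0.286], [0.549, -0.664, -0.507, 1.44], [0.0, 0.0, 0.0, 1.0]]
wrist 276.20093870689146 317.5435700259639 199.55121482250894 [[0.443, 0.896, -0.003, -0.573], [0.867, -0.428, 0.254, -0.028], [0.226, -0.115, -0.967, 0.392], [0.0, 0.0, 0.0, 1.0]]
```

View pics/scene0.png

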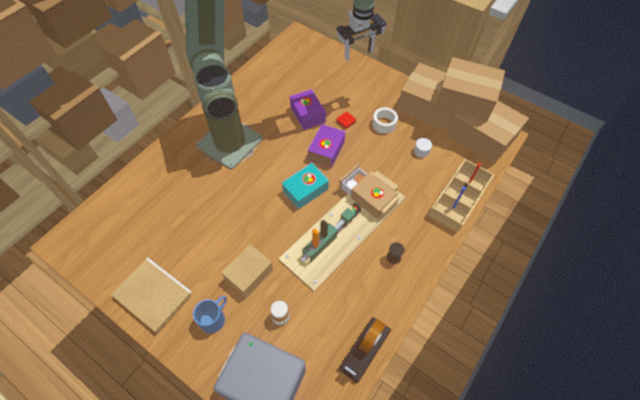

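View pics/side0.png

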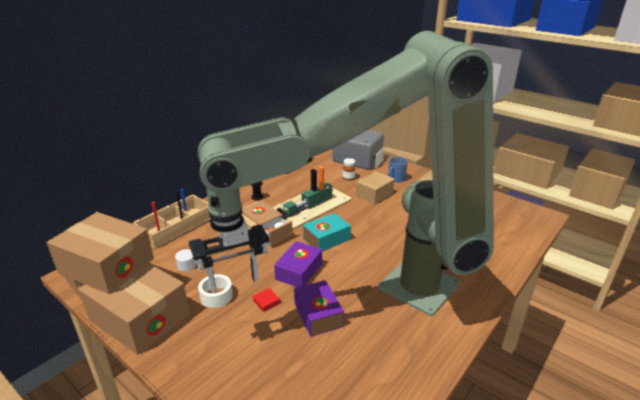

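View pics/wrist0.png

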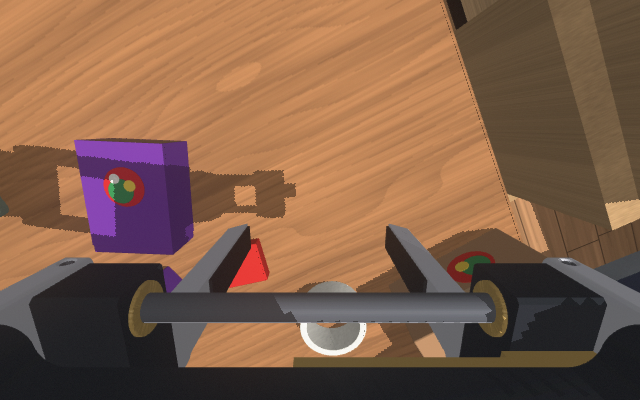

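The scene view shows the jig, with the orange trigger near (315,235), the grip near (324,229), the brown box with its seal at (377,192), and its drawer open to the upper-left at (352,180). Next I'll measure these.

```bash
cat > h.py <<'E'
import numpy as np, cv2
def cloud(im):
    z=im["range_z"].astype(float);v,u=np.mgrid[:z.shape[0],:z.shape[1]]
    p=np.stack([(u-im["cx"])/im["fx"]*z,(v-im["cy"])/im["fy"]*z,z],-1)
    M=np.linalg.inv(im["camera_from_world"])
    w=p@M[:3,:3].T+M[:3,3]; w[z==0]=np.nan
    return w
def ray_plane(im,u,v,h):
    M=np.linalg.inv(im["camera_from_world"])
    d=M[:3,:3]@np.array([(u-im["cx"])/im["fx"],(v-im["cy"])/im["fy"],1]);o=M[:3,3]
    return o+d*(h-o[2])/d[2]
def proj(im,p):
    c=im["camera_from_world"]@np.append(p,1);return np.array([im["fx"]*c[0]/c[2]+im["cx"],im["fy"]*c[1]/c[2]+im["cy"]])
E
python3 - <<'E'
import pickle
from h import *
im=pickle.load(open("scene0.pkl","rb"))
px=im["pixels"];cv2.imwrite("pics/crop.png",cv2.resize(px[150:300,270:420],None,fx=4,fy=4,interpolation=cv2.INTER_CUBIC))
w=cloud(im);hsv=cv2.cvtColor(px,cv2.COLOR_BGR2HSV)
# base plane z~0.012
m=(abs(w[...,2]-.012)<.005)&(hsv[...,1]<130)&(hsv[...,2]>140)
n,l,st,c=cv2.connectedComponentsWithStats(m[150:300,270:420].astype(np.uint8))
for i in range(1,n):
    if st[i,4]>50:print(i,st[i])
i=1+np.argmax(st[1:,4])
cv2.imwrite("pics/m.png",cv2.resize((l==i).astype(np.uint8)*255,None,fx=4,fy=4))
om=(hsv[...,0]>5)&(hsv[...,0]<20)&(hsv[...,1]>180)&(w[...,2]>.08)&(w[...,2]<.2)
v,u=np.where(om);k=(u>290)&(u<340)&(v>210)&(v<260)
print("orange",k.sum(),np.nanmean(w[v[k],u[k]],0),np.nanmax(w[v[k],u[k]],0))
E
```

```text
17 [122  41  14  20  65]
18 [   9   44  107   98 2946]
orange 69 [ 0.56305833 -0.19149004  0.13123952] [ 0.57146317 -0.18205715  0.16875645]
```

View pics/crop.png

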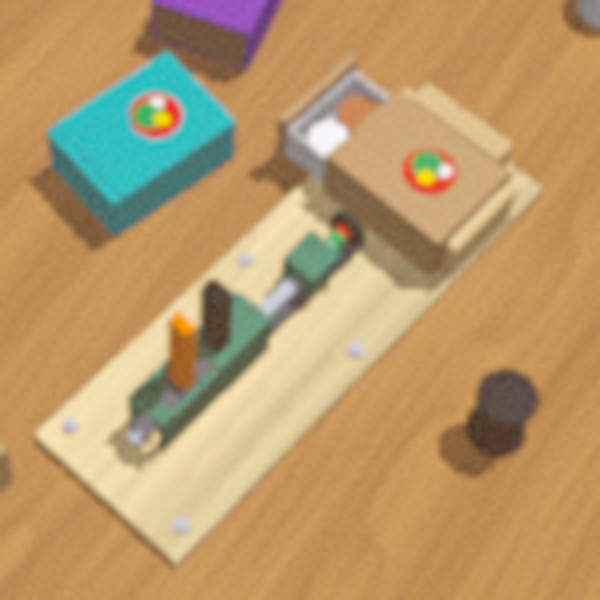

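View pics/m.png

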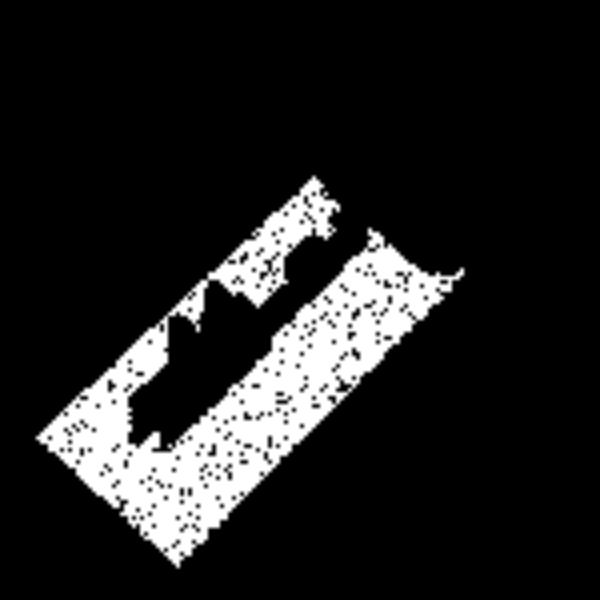

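Run:
```python
import pickle
from h import *
im=pickle.load(open("scene0.pkl","rb"))
def cr(x,y,h): return ray_plane(im,270+(x+.5)/4-.5,150+(y+.5)/4-.5,h)
A=cr(36,435,.012);B=cr(178,564,.012);C=cr(541,187,.012)
print(A,B,C,np.linalg.norm(A-B),np.linalg.norm(C-B))
ey=(C-B)[:2]/np.linalg.norm(C-B);print("yaw y",ey,"ang of +x",np.arctan2(-ey[0],ey[1]))
ex=np.array([ey[1],-ey[0]]);print("ex",ex,(B-A)[:2]/np.linalg.norm((B-A)))
w=cloud(im);hsv=cv2.cvtColor(im["pixels"],cv2.COLOR_BGR2HSV)
def q(p):d=p[:2]-(A[:2]+B[:2])/2;return np.array([d@ex,d@ey])
t=cr(182,320,.165);g=cr(214,288,.165);s=cr(430,171,.074)
for n,p in(("trig",t),("grip",g),("seal",s)):print(n,p,q(p))
# top face of box
m=(abs(w[...,2]-.074)<.004);m[:150]=0;m[300:]=0;m[:,:330]=0;m[:,420:]=0
n,l,st,c=cv2.connectedComponentsWithStats(m.astype(np.uint8));i=1+np.argmax(st[1:,4]);print(st[i])
P=w[l==i];r=cv2.minAreaRect((P[:,:2]*1000).astype(np.float32));print(r,P.mean(0))
# tall things in jig region
for z0,z1 in((.155,.175),(.1,.15)):
  mm=(w[...,2]>z0)&(w[...,2]<z1);v,u=np.where(mm);k=(u>290)&(u<345)&(v>200)&(v<260)
  for a,b in zip(v[k],u[k]):
    if z0>.15:print(a,b,w[a,b].round(3),q(w[a,b]).round(3),hsv[a,b])
```

```text
[ 0.47536139 -0.28008601  0.012     ] [ 0.63893894 -0.30129592  0.012     ] [0.69766232 0.18416515 0.012     ] 0.16494688115341055 0.4889998820910246
yaw y [0.12008875 0.99276316] ang of +x -0.12037927670242429
ex [ 0.99276316 -0.12008875] [ 0.99169833 -0.12858627]
trig [ 0.5574372  -0.18322161  0.165     ] [-0.01262091  0.10672609]
grip [ 0.56123724 -0.14563363  0.165     ] [-0.01336226  0.14449839]
seal [0.62035926 0.10158735 0.074     ] [0.01564344 0.39703016]
[352 171  46  41 848]
((616.689208984375, 112.26997375488281), (126.92878723144531, 139.6164093017578), 81.40084075927734) [0.61313654 0.10733625 0.07372167]
220 323 [ 0.558 -0.141  0.165] [-0.017  0.148] [ 20  91 140]
220 324 [ 0.56  -0.14   0.166] [-0.015  0.15 ] [ 18  88 169]
221 322 [ 0.557 -0.146  0.165] [-0.018  0.144] [16 96 98]
221 323 [ 0.56  -0.145  0.167] [-0.014  0.145] [ 3 67 87]
221 324 [ 0.562 -0.142  0.165] [-0.013  0.148] [ 16  85 111]
221 325 [ 0.564 -0.14   0.164] [-0.011  0.151] [ 20  94 157]
222 321 [ 0.556 -0.15   0.163] [-0.018  0.14 ] [ 17  89 112]
222 322 [ 0.56  -0.15   0.168] [-0.014  0.14 ] [15 84
[... 3185 characters left out ...]
64] [-0.003  0.105] [ 18 235 239]
232 318 [ 0.569 -0.183  0.162] [-0.001  0.108] [ 16 178 214]
233 313 [ 0.557 -0.194  0.159] [-0.012  0.096] [ 14 173 164]
233 314 [ 0.561 -0.194  0.163] [-0.008  0.096] [ 15 220 176]
233 315 [ 0.564 -0.193  0.164] [-0.005  0.098] [ 16 219 204]
233 316 [ 0.567 -0.191  0.166] [-0.002  0.1  ] [ 17 248 217]
233 317 [ 0.57  -0.191  0.168] [0.001 0.101] [ 16 227 210]
233 318 [ 0.569 -0.184  0.157] [-0.001  0.107] [ 16 173 183]
234 316 [ 0.567 -0.192  0.16 ] [-0.002  0.099] [ 15 207 179]
234 317 [ 0.569 -0.189  0.158] [-0.     0.102] [ 15 204 174]
234 318 [ 0.572 -0.188  0.159] [0.002 0.104] [ 14 158 160]
235 316 [ 0.569 -0.194  0.159] [-0.     0.097] [ 14 197 166]
```

```bash
cat >> h.py <<'E'
from scipy.spatial.transform import Rotation as Rn
YAW=-0.1215
ex=np.array([np.cos(YAW),np.sin(YAW),0]);ey=np.array([-np.sin(YAW),np.cos(YAW),0])
def quat(sgn=1,yaw=None):
    y=ey if yaw is None else np.array([-np.sin(yaw),np.cos(yaw),0])
    x=np.array([0,0,-1.]);y=y*sgn;z=np.cross(x,y)
    q=Rn.from_matrix(np.stack([x,y,z],1)).as_quat();return q[[3,0,1,2]]
E
python3 - <<'E'
import pickle
from h import *
from plant import *
im=pickle.load(open("scene0.pkl","rb"))
def cr(x,y,h): return ray_plane(im,270+(x+.5)/4-.5,150+(y+.5)/4-.5,h)
a,b=cr(283,122,.0735),cr(353,62,.0735);print("panel",a,b,np.linalg.norm(a-b),(a+b)/2, np.arctan2(-(b-a)[0],(b-a)[1]))
print([cr(*p,.074).round(3) for p in((325,165),(400,90),(513,175),(440,245))])
print("turq top", [cr(*p,.075).round(3) for p in((165,52),(235,125),(115,205),(48,130))])
for s in(1,-1):
    for p in ([.45,.12,.25],[.57,-.16,.25]):
        print(s,p,inverse_kinematics(p,quat(s)))
im=pickle.load(open("wrist0.pkl","rb"));M=np.linalg.inv(im["camera_from_world"]);print("cam",M[:3,3],M[:3,2])
E
```

```text
panel [0.48620112 0.0685708  0.0735    ] [0.50094621 0.16066502 0.0735    ] 0.09326716469846683 [0.49357367 0.11461791 0.0735    ] -0.15876133968703707
[array([0.542, 0.052, 0.074]), array([0.553, 0.159, 0.074]), array([0.682, 0.141, 0.074]), array([0.667, 0.043, 0.074])]
turq top [array([0.356, 0.068, 0.075]), array([0.454, 0.04 , 0.075]), array([ 0.417, -0.089,  0.075]), array([ 0.322, -0.062,  0.075])]
1 [0.45, 0.12, 0.25] [ 7.44413181e-02 -7.06381279e-02  1.72654706e+00 -4.44089210e-16
  1.48568372e+00 -1.37485501e+00]
1 [0.57, -0.16, 0.25] [-4.19779366e-01  2.07234261e-01  1.43115673e+00 -4.44089210e-16
  1.50320166e+00 -1.86907569e+00]
-1 [0.45, 0.12, 0.25] [ 7.44413181e-02 -7.06381279e-02  1.72654706e+00 -4.44089210e-16
  1.48568372e+00  1.76673764e+00]
-1 [0.57, -0.16, 0.25] [-0.41977937  0.20723426  1.43115673  0.          1.50320166  1.27251696]
cam [0.18932241 0.54689988 0.38423777] [ 0.22608881 -0.11518805 -0.96727223]
```

Run:
```python
from h import *
from plant import *
s=get_state();R=Rn.from_quat(s["tcp_rot"][[1,2,3,0]]).as_matrix()
off=R.T@(np.array([.18932241,.54689988,.38423777])-s["position"]);print("cam in tool",off)
# tool z for sgn=1: x(-z) x ey
sg=1 if np.cross([0,0,-1.],ey)@ex*off[2]<0 else -1
print("sgn",sg)
reach([.46,.11,.24],quat(sg));gripper_to(0.0,20)
print(get_state()["clock"],get_state()["position"],get_state()["opening"])
import pickle
im=get_image("wrist");cv2.imwrite("pics/w1.png",im["pixels"]);pickle.dump(im,open("w1.pkl","wb"))
im=get_image("scene");pickle.dump(im,open("s1.pkl","wb"))
```

```text
cam in tool [-0.18816504 -0.00058111 -0.07302497]
sgn 1
3.2333 [0.45999123 0.11000536 0.24000869] 0.0007153927585012753
```

View pics/w1.png

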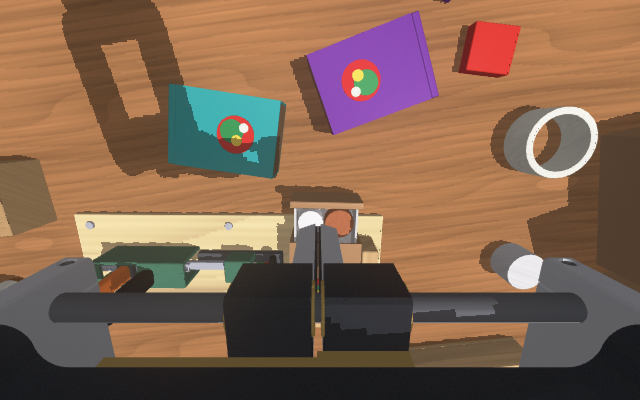

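The wrist view shows the open drawer's panel along row ~205, columns 290–363, with the closed fingers above it. The turquoise and purple boxes are clear of the push line. I'll measure the panel.

Run:
```python
import pickle
from h import *
im=pickle.load(open("w1.pkl","rb"))
cv2.imwrite("pics/w1c.png",cv2.resize(im["pixels"][190:275,270:390],None,fx=6,fy=6,interpolation=cv2.INTER_CUBIC))
w=cloud(im)
m=(abs(w[...,2]-.0735)<.005);m[:190]=0;m[225:]=0;m[:,:270]=0;m[:,390:]=0
for r in range(198,214,1):
    u=np.where(m[r])[0]
    if len(u):print(r,u.min(),u.max(),len(u),w[r,u.min()].round(4),w[r,u.max()].round(4))
```

```text
200 290 306 15 [0.477  0.0695 0.0685] [0.4795 0.0909 0.0688]
201 290 354 54 [0.4772 0.0699 0.073 ] [0.4887 0.1549 0.0686]
202 289 363 75 [0.4786 0.0683 0.0726] [0.4909 0.1666 0.071 ]
203 289 363 74 [0.4801 0.068  0.0719] [0.4916 0.1661 0.0733]
204 289 363 75 [0.4818 0.0676 0.0707] [0.4926 0.1658 0.0746]
205 289 363 75 [0.4829 0.0676 0.0718] [0.4945 0.166  0.0729]
206 289 363 74 [0.4841 0.0675 0.0724] [0.4957 0.1658 0.0736]
207 290 363 73 [0.4853 0.0688 0.0738] [0.4972 0.1657 0.0731]
208 308 363 56 [0.4903 0.0923 0.0711] [0.4987 0.1656 0.0729]
209 353 362 10 [0.4985 0.1522 0.0728] [0.4994 0.164  0.0745]
```

View pics/w1c.png

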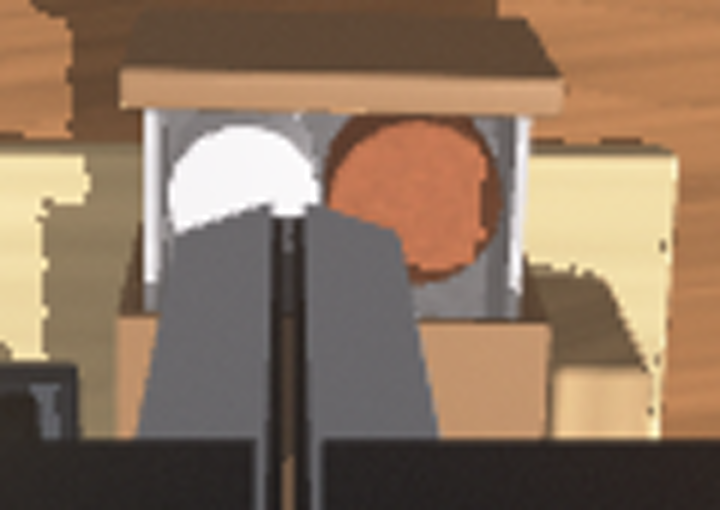

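```bash
cat >> h.py <<'E'
PY=-0.13
px_=np.array([np.cos(PY),np.sin(PY),0])
F0=np.array([.4840,.1175,0])
E
python3 - <<'E'
import pickle
from h import *
from plant import *
im=pickle.load(open("w1.pkl","rb"))
print("purple",[ray_plane(im,u,v,.075).round(3) for u,v in((333,134),(437,96))],"turq",ray_plane(im,275,178,.0).round(3))
p=F0-px_*.034
q=quat(1,PY)
move_l([p[0],p[1],.09],.2,orientation=q);move_l([p[0],p[1],.045],.1)
f0=get_state()["ft_force"]
e=F0+px_*.085;e[2]=.045
r=move_l(e,.05,guard=12)
s=get_state();print(r,s["clock"],s["position"],(s["position"]-F0)@px_+.008,s["ft_force"]-f0)
im=get_image("scene");pickle.dump(im,open("s2.pkl","wb"));cv2.imwrite("pics/s2.png",cv2.resize(im["pixels"][150:270,300:420],None,fx=5,fy=5,interpolation=cv2.INTER_CUBIC))
im=get_image("wrist");pickle.dump(im,open("w2.pkl","wb"));cv2.imwrite("pics/w2.png",im["pixels"])
E
```

```text
purple [array([0.398, 0.136, 0.075]), array([0.369, 0.265, 0.075])] turq [0.456 0.042 0.   ]
True 6.2917 [0.52276672 0.11196535 0.04398474] 0.0471570814721399 [ 0.4249712 -0.0081538 -0.3545068]
```

View pics/s2.png

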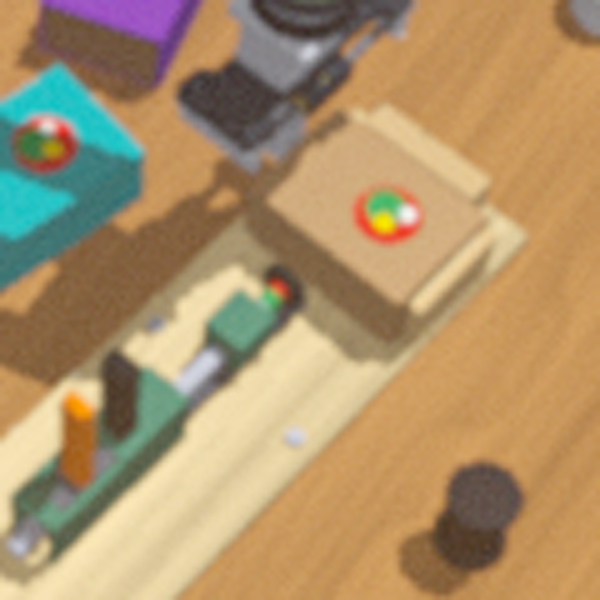

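View pics/w2.png

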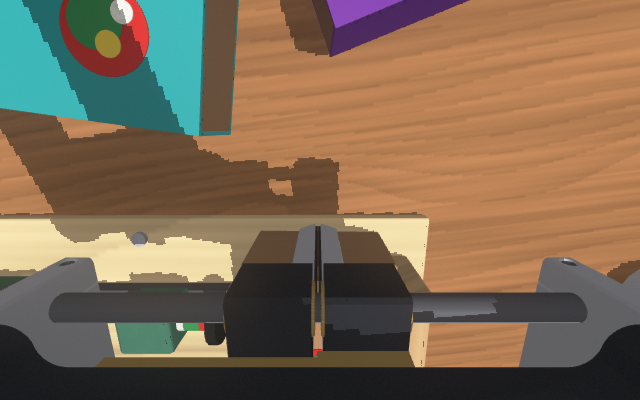

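The force fell back to about 0 after the guard tripped, and the panel appears against the sleeve. I'll push gently again to confirm it is home.

Run:
```python
import pickle
from h import *
from plant import *
s=get_state();p=s["position"];print(s["ft_force"])
for i in range(8):
    r=move_l(p+px_*.0015*(i+1),.02,guard=14)
    s=get_state();print(r,round(s["clock"],2),((s["position"]-F0)@px_+.008).round(4),(s["ft_force"]@px_).round(2))
    if r:break
hold(.3)
p=s["position"]
print(get_state()["ft_force"])
move_l(p-px_*.04,.12);
im=get_image("scene");pickle.dump(im,open("s3.pkl","wb"));cv2.imwrite("pics/s3.png",cv2.resize(im["pixels"][150:270,300:420],None,fx=5,fy=5,interpolation=cv2.INTER_CUBIC))
im=get_image("wrist");pickle.dump(im,open("w3.pkl","wb"));cv2.imwrite("pics/w3.png",im["pixels"])
```

```text
[-0.48346694 -0.65195972  0.14287499]
False 6.67 0.0473 -1.7
False 6.92 0.0473 -5.69
False 7.17 0.0472 -9.46
False 7.42 0.0472 -13.35
False 7.67 0.0472 -16.03
False 7.92 0.0471 -18.23
False 8.18 0.0471 -21.73
False 8.43 0.0471 -25.05
[-26.01161865   1.60155335  20.26354728]
```

View pics/s3.png

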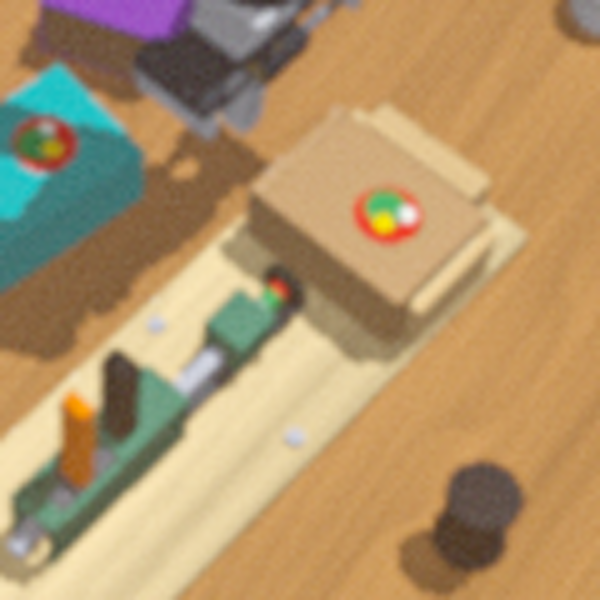

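View pics/w3.png

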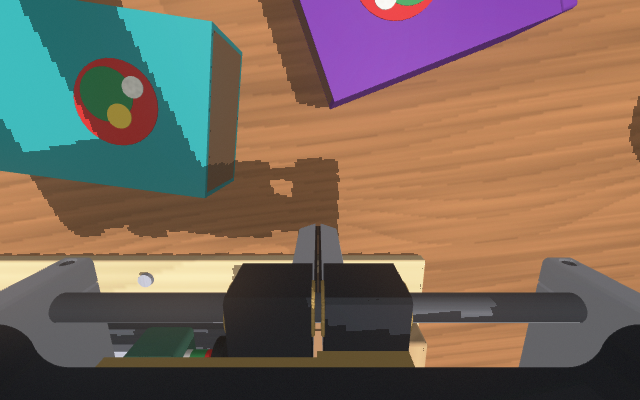

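The box stands firm against the fence at 25 N with the panel flush, so the drawer is home. Next is the clamp.

Run:
```python
import pickle
from h import *
from plant import *
p=get_state()["position"]
move_l([p[0],p[1],.25],.3)
m=np.array([.5635,-.168])
gripper_to(.094,20)
reach([m[0],m[1],.27],quat(1))
print(get_state()["clock"],get_state()["position"])
im=get_image("wrist");pickle.dump(im,open("w4.pkl","wb"));cv2.imwrite("pics/w4.png",im["pixels"])
```

```text
12.825 [ 0.5634466  -0.16680017  0.26988545]
```

View pics/w4.png

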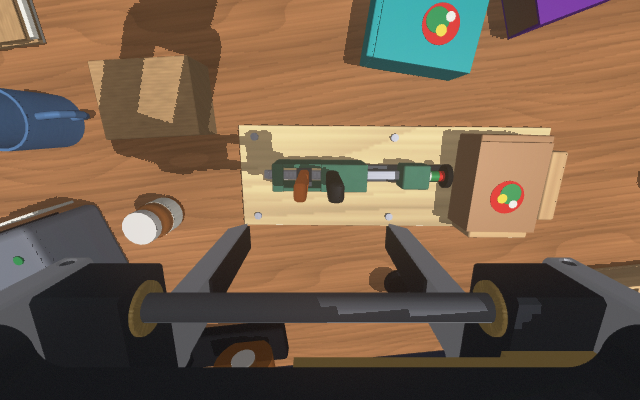

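The view shows the trigger top near (300,195) and the grip top near (336,195), with the gauge at (440,176) and the box on the right. I'll measure the post tops from the range data and from rays.

Run:
```python
import pickle
from h import *
im=pickle.load(open("w4.pkl","rb"));w=cloud(im)
m=np.array([.5635,-.168,0])
for c0,c1 in((285,317),(318,350)):
    sub=np.zeros(w.shape[:2],bool);sub[160:215,c0:c1]=1
    k=sub&(w[...,2]>.158)&(w[...,2]<.175);P=w[k]-m
    v,u=np.where(k);print(k.sum(),u.min(),u.max(),v.min(),v.max(),"x",np.percentile(P@ex,[2,50,98]).round(4),"y",np.percentile(P@ey,[2,50,98]).round(4),w[k][:,2].mean())
    a=ray_plane(im,u.min()-.5,v.min()-.5,.165)-m;b=ray_plane(im,u.max()+.5,v.max()+.5,.165)-m
    print(" ray x",a@ex,b@ex,"y",a@ey,b@ey)
    k2=sub&(w[...,2]>.12)&(w[...,2]<.155);P=w[k2]-m;print(" sides y",np.percentile(P@ey,[2,98]).round(4),"x",np.percentile(P@ex,[2,98]).round(4))
cv2.imwrite("pics/w4c.png",cv2.resize(im["pixels"][120:245,230:390],None,fx=5,fy=4.8,interpolation=cv2.INTER_CUBIC))
# box side face, pad
for n,(r0,r1,c0,c1,z0,z1) in dict(box=(135,235,445,560,.07,.08),jawpad=(160,190,400,460,.05,.07)).items():
    k=np.zeros(w.shape[:2],bool);k[r0:r1,c0:c1]=1;k&=(w[...,2]>z0)&(w[...,2]<z1);P=w[k]-m
    print(n,np.percentile(P@ex,[1,99]).round(4),np.percentile(P@ey,[1,99]).round(4))
# base edge yaw
```

```text
230 293 305 182 201 x [-0.015  -0.0054  0.0054] y [-0.0256 -0.0198 -0.0134] 0.16461473810944904
 ray x -0.016680626478943687 0.00564237929828514 y -0.026756841984335266 -0.01294175322040163
 sides y [-0.0251 -0.0127] x [-0.0154 -0.    ]
319 328 343 182 202 x [-0.0154 -0.0052  0.0064] y [0.0118 0.0203 0.0282] 0.16438864097230668
 ray x -0.01674357511625083 0.006711443969495391 y 0.011003908868068134 0.028862080424532907
 sides y [0.0112 0.0271] x [-0.0161  0.0007]
box [-0.0623  0.0736] [0.221  0.3428]
jawpad [-0.0212  0.0146] [0.1235 0.196 ]
```

View pics/w4c.png

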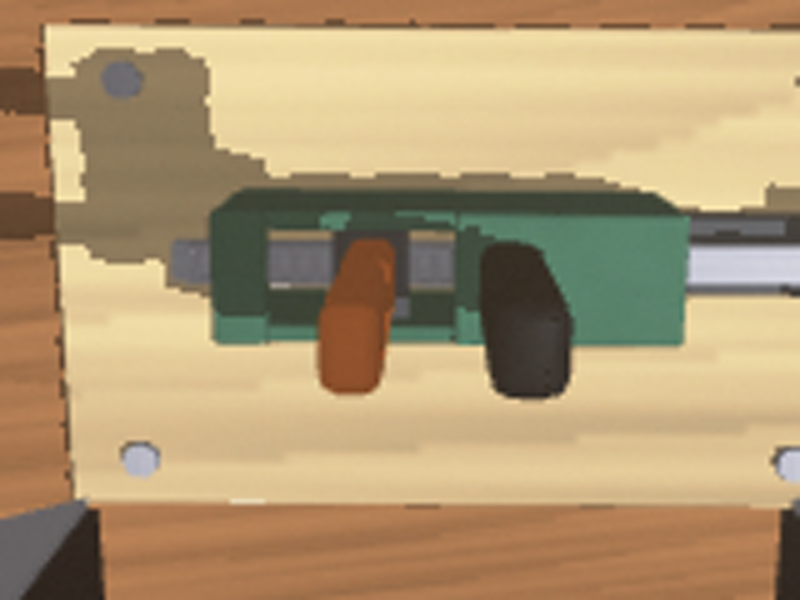

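Trigger and grip centres are 40 mm apart as expected. The pad-to-box gap is about 25 mm. I'll straddle both posts, do one stroke and check the result.

```bash
cat >> h.py <<'E'
MID=np.array([.5635,-.168,0])
def G(y,z=.143,x=-.005): p=MID+ex*x+ey*y;p[2]=z;return p
E
python3 - <<'E'
import pickle
from h import *
from plant import *
move_l(G(.007,.27),.15,orientation=quat(1))
move_l(G(.007),.15)
s=get_state();f0=s["ft_force"];print(s["clock"],s["position"])
gripper_to(.070,25)
print("open .07",get_state()["ft_force"]-f0,get_state()["opening"],get_state()["clock"])
gripper_to(.043,25)
s=get_state();print(s["clock"],s["opening"],(s["ft_force"]-f0)@ey,(s["position"]-MID)@ey)
im=get_image("wrist");pickle.dump(im,open("w5.pkl","wb"));cv2.imwrite("pics/w5.png",im["pixels"])
im=get_image("scene");pickle.dump(im,open("s5.pkl","wb"));cv2.imwrite("pics/s5.png",cv2.resize(im["pixels"][150:270,300:420],None,fx=5,fy=5,interpolation=cv2.INTER_CUBIC))
E
```

```text
14.125 [ 0.56025774 -0.16085993  0.14414018]
open .07 [-0.73176548  0.37606303  0.23010413] 0.0703112169073649 14.7
15.3167 0.042852980694028694 5.140889424678881 0.008713258647039738
```

View pics/w5.png

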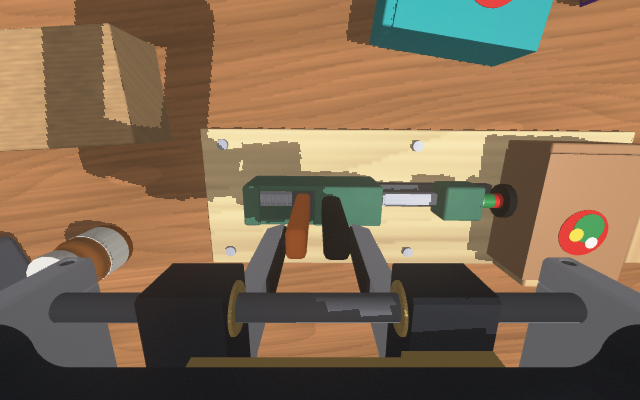

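View pics/s5.png

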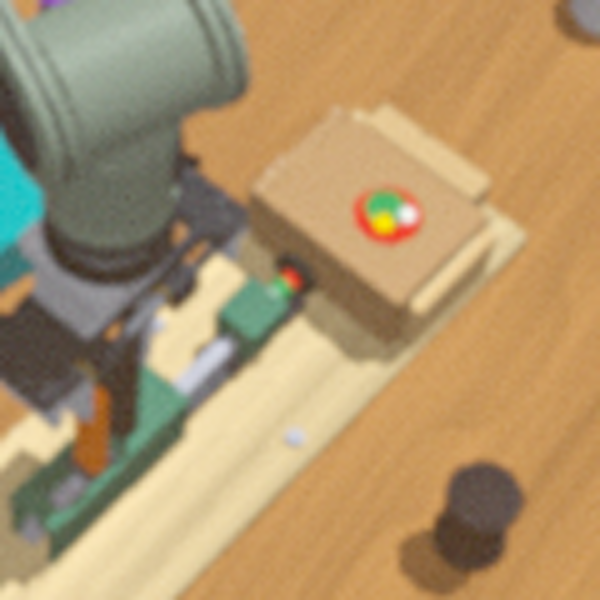

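The wrist view shows the pad still short of the box at (507,201), with white, green and red all visible. I'll write a gauge reader and release to see how far it slips.

```bash
cat >> h.py <<'E'
def gauge(im):
    """y (along jig, from MID) extents by colour along rod"""
    w=cloud(im);P=w-MID;X=P@ex;Y=P@ey;Z=w[...,2]
    hsv=cv2.cvtColor(im["pixels"],cv2.COLOR_BGR2HSV);H,S,V=[hsv[...,i].astype(int) for i in range(3)]
    out={}
    reg=(abs(X+.005)<.03)&(Y>.06)&(Y<.24)&(Z>.03)&(Z<.08)
    jaw=reg&(H>60)&(H<95)&(S>40)&(abs(X+.005)<.02)&(Z>.05)
    g=reg&(abs(X+.005)<.010)
    box=(Z>.07)&(Z<.08)&(abs(X+.005)<.03)&(Y>.2)&(Y<.26)
    if jaw.any(): out["jaw"]=np.percentile(Y[jaw],[1,99])
    green=reg&(H>45)&(H<75)&(S>120)&(V>60)&(abs(X+.005)<.012); red=reg&((H<8)|(H>172))&(S>140)&(V>60)&(abs(X+.005)<.012)
    white=reg&(S<50)&(V>130)&(abs(X+.005)<.012)&(Y>.12)
    dark=reg&(V<50)&(Y>.15)
    for n,m in(("white",white),("green",green),("red",red),("dark",dark),("box",box)):
        out[n]=(int(m.sum()),*(np.percentile(Y[m],[2,98]).round(4) if m.any() else ()))
    return out
E
python3 - <<'E'
import pickle
from h import *
for n in("w4","w5"):print(gauge(pickle.load(open(n+".pkl","rb"))))
im=pickle.load(open("w5.pkl","rb"))
cv2.imwrite("pics/w5c.png",cv2.resize(im["pixels"][160:240,420:540],None,fx=6,fy=6,interpolation=cv2.INTER_CUBIC))
hsv=cv2.cvtColor(im["pixels"],cv2.COLOR_BGR2HSV)
w=cloud(im)
for u in range(470,530,2):print(u,hsv[200,u],((w[200,u]-MID)@ey).round(4),w[200,u,2].round(3))
E
```

```text
{'jaw': array([0.06048331, 0.17846499]), 'white': (14, np.float64(0.1636), np.float64(0.1692)), 'green': (32, np.float64(0.1703), np.float64(0.1795)), 'red': (54, np.float64(0.1808), np.float64(0.1883)), 'dark': (6, np.float64(0.1884), np.float64(0.189)), 'box': (1231, np.float64(0.221), np.float64(0.2591))}
{'jaw': array([0.06049079, 0.19081109]), 'white': (98, np.float64(0.1201), np.float64(0.1803)), 'green': (122, np.float64(0.1825), np.float64(0.1927)), 'red': (112, np.float64(0.1934), np.float64(0.2015)), 'dark': (403, np.float64(0.2004), np.float64(0.2072)), 'box': (2592, np.float64(0.2211), np.float64(0.259))}
470 [ 74  86 140] 0.1612 0.063
472 [ 74  86 140] 0.1637 0.062
474 [ 75  86 140] 0.1653 0.063
476 [ 74  87 140] 0.1683 0.061
478 [ 75  86 140] 0.1701 0.061
480 [ 74  87 141] 0.1712 0.063
482 [ 74  88 139] 0.1735 0.063
484 [ 66  90 185] 0.1807 0.054
486 [ 66 130 165] 0.1836 0.053
488 [ 66 128 163] 0.1848 0.054
490 [ 66 131 165] 0.1875 0.053
492 [ 66 131 163] 0.1904 0.052
494 [ 66 131 163] 0.1919 0.053
496 [  2 188 226] 0.1949 0.052
498 [  1 189 228] 0.1955 0.054
500 [  2 184 140] 0.1978 0.054
502 [  2 183 134] 0.1999 0.053
504 [12 87 44] 0.2016 0.054
506 [15 71 43] 0.2016 0.057
508 [14 77 43] 0.2013 0.06
510 [10 43 53] 0.2014 0.063
512 [10 42 54] 0.2036 0.063
514 [13 44 52] 0.205 0.064
516 [17 36 50] 0.2079 0.062
518 [ 14 108  87] 0.2215 0.047
520 [ 14 107  88] 0.2224 0.049
522 [ 15 114  87] 0.2206 0.054
524 [ 14 108  87] 0.2223 0.054
526 [ 13 111  87] 0.2217 0.058
528 [ 14 111  87] 0.2205 0.062
```

View pics/w5c.png

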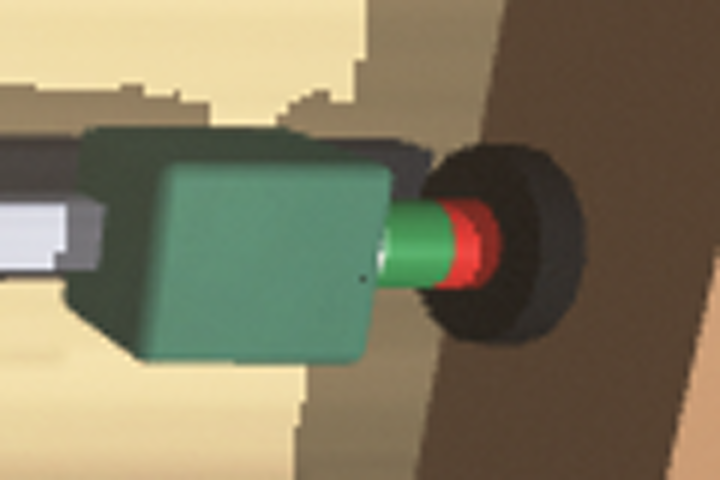

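Run:
```python
import pickle
from h import *
from plant import *
gripper_to(.071,25);hold(.2)
s=get_state();print(s["clock"],s["opening"],s["ft_force"]@ey)
im=get_image("wrist");pickle.dump(im,open("w6.pkl","wb"));cv2.imwrite("pics/w6.png",im["pixels"])
print(gauge(im))
w=cloud(im);k=np.zeros(w.shape[:2],bool);k[190:260,270:325]=1;h=cv2.cvtColor(im["pixels"],cv2.COLOR_BGR2HSV);k&=(w[...,2]>.12)&(w[...,2]<.17)&(h[...,1]>150);print("trig y",np.percentile((w[k]-MID)@ey,[2,98]))
```

```text
16.2417 0.07084955775094595 -0.2605510660071253
{'jaw': array([0.06052808, 0.19083064]), 'white': (97, np.float64(0.1201), np.float64(0.1808)), 'green': (131, np.float64(0.1816), np.float64(0.1922)), 'red': (110, np.float64(0.1934), np.float64(0.2008)), 'dark': (415, np.float64(0.2001), np.float64(0.2071)), 'box': (2597, np.float64(0.221), np.float64(0.2592))}
trig y [-0.02469008 -0.01251147]
```

Run:
```python
import pickle
from h import *
from plant import *
gripper_to(.043,25);hold(.2)
s=get_state();print(s["clock"],s["opening"],s["ft_force"]@ey)
im=get_image("wrist");pickle.dump(im,open("w7.pkl","wb"));print(gauge(im))
gripper_to(.071,25);hold(.2)
s=get_state();print(s["clock"],s["opening"],s["ft_force"]@ey)
im=get_image("wrist");pickle.dump(im,open("w8.pkl","wb"));print(gauge(im))
cv2.imwrite("pics/w8c.png",cv2.resize(im["pixels"][160:240,420:540],None,fx=6,fy=6,interpolation=cv2.INTER_CUBIC))
```

```text
17.1167 0.04324951589370343 5.475913790874454
{'jaw': array([0.06054104, 0.20326849]), 'white': (221, np.float64(0.1206), np.float64(0.1415)), 'green': (133, np.float64(0.1942), np.float64(0.2046)), 'red': (115, np.float64(0.2053), np.float64(0.2137)), 'dark': (529, np.float64(0.2124), np.float64(0.22)), 'box': (2602, np.float64(0.221), np.float64(0.2593))}
17.9917 0.07115053856925815 0.8469339927898539
{'jaw': array([0.06053925, 0.20294354]), 'white': (217, np.float64(0.1201), np.float64(0.1408)), 'green': (132, np.float64(0.1939), np.float64(0.2044)), 'red': (117, np.float64(0.2053), np.float64(0.2133)), 'dark': (536, np.float64(0.212), np.float64(0.2199)), 'box': (2623, np.float64(0.2211), np.float64(0.2592))}
```

View pics/w8c.png

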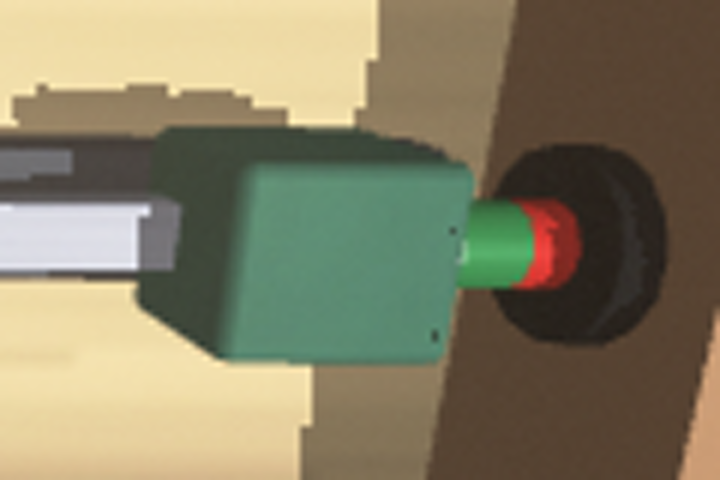

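The pad is now about 1 mm from the box. I'll do the last stroke with a limited squeeze and read the gauge.

Run:
```python
import pickle
from h import *
from plant import *
for o in(.048,.0445):
    gripper_to(o,30);hold(.3)
    s=get_state();print(s["clock"],s["opening"],s["ft_force"]@ey)
    im=get_image("wrist");pickle.dump(im,open("w9.pkl","wb"));print(gauge(im))
    cv2.imwrite(f"pics/w9c_{o}.png",cv2.resize(im["pixels"][160:240,420:540],None,fx=6,fy=6,interpolation=cv2.INTER_CUBIC))
    if o==.048:
        g=gauge(im)
        # stop if green already nearly used up (should not be)
        if g["green"][2]-g["green"][1]<.003:break
cv2.imwrite("pics/w9.png",im["pixels"])
```

```text
18.9083 0.04837682364905327 -5.480960997801788
{'jaw': array([0.06040113, 0.2052875 ]), 'white': (287, np.float64(0.1209), np.float64(0.1478)), 'green': (78, np.float64(0.2004), np.float64(0.2071)), 'red': (115, np.float64(0.2073), np.float64(0.2155)), 'dark': (545, np.float64(0.2145), np.float64(0.2219)), 'box': (2513, np.float64(0.2229), np.float64(0.2592))}
19.5583 0.04474994667301698 2.1969191924255145
{'jaw': array([0.06043536, 0.20514184]), 'white': (320, np.float64(0.1206), np.float64(0.1508)), 'green': (40, np.float64(0.2029), np.float64(0.2073)), 'red': (117, np.float64(0.2075), np.float64(0.2155)), 'dark': (527, np.float64(0.2144), np.float64(0.2224)), 'box': (2477, np.float64(0.2229), np.float64(0.2592))}
```

```bash
ls pics; python3 -c "
import cv2,glob,numpy as np
f=sorted(glob.glob('pics/w9c_*'));cv2.imwrite('pics/w9m.png',cv2.resize(np.vstack([cv2.imread(x) for x in f]),None,fx=.6,fy=.6))"
```

```text
crop.png
m.png
s2.png
s3.png
s5.png
scene0.png
side0.png
w1.png
w1c.png
w2.png
w3.png
w4.png
w4c.png
w5.png
w5c.png
w6.png
w8c.png
w9.png
w9c_0.0445.png
w9c_0.048.png
wrist0.png
```

View pics/w9m.png

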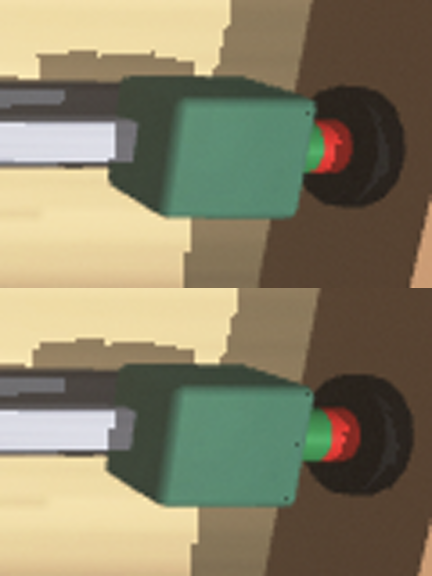

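View pics/w9.png

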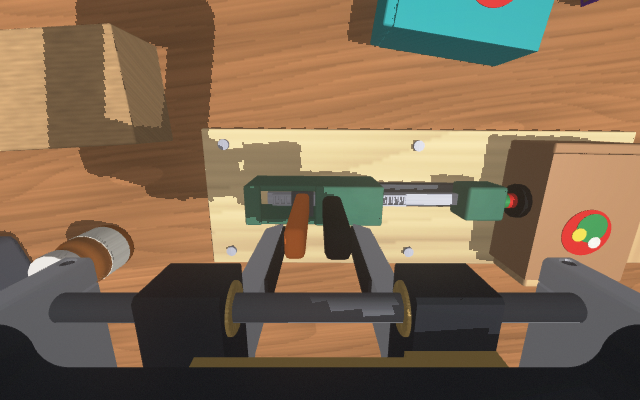

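In the second frame the pad is on the box and white is gone, with green and red showing. By my estimate the plunger is in about 7 mm. I'll add about 1.5 mm for margin, check the whole scene, then hand in.

Run:
```python
import pickle
from h import *
from plant import *
gripper_to(.043,30);hold(.5)
s=get_state();print(s["clock"],s["opening"],s["ft_force"])
im=get_image("wrist");pickle.dump(im,open("w10.pkl","wb"));print(gauge(im))
a=cv2.resize(im["pixels"][130:300,400:640],None,fx=2.5,fy=2.5,interpolation=cv2.INTER_CUBIC)[:400]
cv2.imwrite("pics/w10.png",a)
im=get_image("scene");pickle.dump(im,open("s10.pkl","wb"));cv2.imwrite("pics/s10.png",cv2.resize(im["pixels"][150:270,300:420],None,fx=5,fy=5,interpolation=cv2.INTER_CUBIC))
hold(.5);im=get_image("wrist");print(gauge(im),get_state()["opening"])
```

```text
20.35 0.04333187459180978 [ 1.63207453  5.29994454 -2.45242414]
{'jaw': array([0.06041473, 0.20496528]), 'white': (334, np.float64(0.1207), np.float64(0.1522)), 'green': (22, np.float64(0.2044), np.float64(0.2069)), 'red': (114, np.float64(0.2076), np.float64(0.2155)), 'dark': (519, np.float64(0.2145), np.float64(0.2224)), 'box': (2470, np.float64(0.223), np.float64(0.2591))}
{'jaw': array([0.06038667, 0.20528554]), 'white': (331, np.float64(0.1204), np.float64(0.1521)), 'green': (22, np.float64(0.2043), np.float64(0.2069)), 'red': (114, np.float64(0.2072), np.float64(0.2157)), 'dark': (511, np.float64(0.2145), np.float64(0.2222)), 'box': (2471, np.float64(0.223), np.float64(0.2591))} 0.04313631677347156
```

View pics/w10.png

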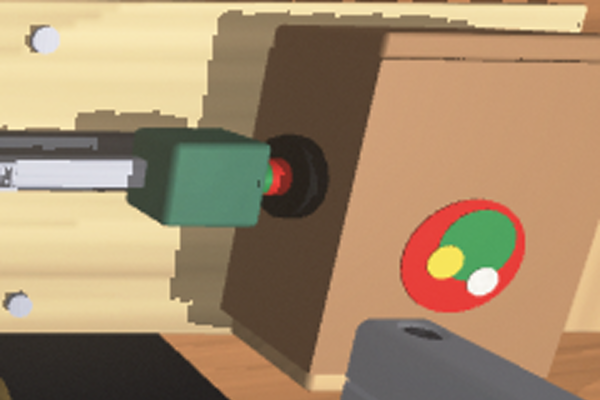

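View pics/s10.png

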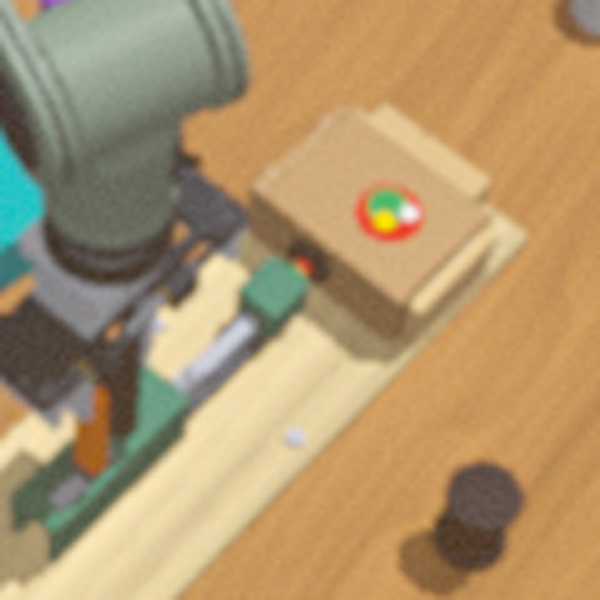

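Run:
```python
from plant import *
close_job();print(get_state()["clock"],get_state()["opening"])
```

```text
the job is handed in; nothing more can be done
the job is handed in; nothing more can be done
```

I pushed the drawer home, then pumped the trigger three strokes and handed the job in at about 21 s, still squeezing; no verdict was reported.

- **Drawer:** It slid about 47 mm, and the box then held firm against the fence at 25 N. The pictures show the panel flush with the sleeve. A 14 N guard on that confirming push did not trip, so it went to about 25 N. That is still well below the 40 N limit.
- **Pumping:** Strokes one and two each moved the jaw about 12–13 mm, with hardly any slip back. The third closed the pad on the box, which shifted about 2 mm in its nest.
- **Plunger:** The last wrist pictures show the pad on the box, white gone, and green and red still showing. From them I estimate the plunger pressed in about 9 mm. The reading was the same 0.5 s later. The jaw block's edge hides part of the gauge, so the true figure could be a couple of millimetres either way.
- **Grip:** The fingers closed to 43 mm on the trigger and grip, with the grip force set to 30 N.
- **Bystanders:** I saw nothing else on the table disturbed, but I did not measure the bystanders again.

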